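# Swing the lamp arm over the valve base and pin it

### The arm

A 6-joint arm with a two-finger parallel gripper is mounted at the origin on the work surface. World frame = base frame: x ahead of the robot, y to its left, z up, the work surface at z = 0. Lengths are in mm, angles in rad, forces in N, time in s.
With the tool pointing down it reaches from about 350 to 775 mm from the base axis. Payload 7.3 kg.
Tool frame: the origin (TCP) lies between the finger pads; the fingertips stand 8 mm ahead of it and the grasp point (between the pads) lies 11 mm behind it; y points along the fingers, z is the direction in which the jaws open and shut, and the axes are right-handed (so a half turn about y gives the same grasp; the last joint's range is limited). The gripper opens to 92 mm and grips with 3 to 60 N. Pads are 19 mm wide; open, the fingers measure 130 mm over their backs; the gripper's body (75 mm by 190 mm) begins 47 mm behind the grasp point.
Start: joints at [0.969, 0.342, 1.524, -0, 1.275, -0.146], TCP at [231.084, 471.428, 234.741] pointing down, gripper open.
Joint ranges: [-2.53, 2.53], [-0.77, 2.02], [0.04, 2.7], [-1, 4.14], [0.28, 2.66], [-3.11, 3.11]. Speed limits (rad/s): [2.57, 2.57, 3.14, 3.14, 3.14, 3.14].

### API

Orientations are given as [roll, pitch, yaw] about the fixed x, y, z axes, in that order (R = Rz(yaw) Ry(pitch) Rx(roll)).
In Python, from plant import bot, vision, job gives the robot as it stands. The module is installed in compiled form; this text tells all that it offers.
- The arm moves only by the tool arm_command, never from a script. Its argument "deltas" is a list of rows, each a list of 4 numbers: the shift along the tool's x, y, z in m, then the turn about the tool's y in degrees. In form: [[x, y, z, twist], ...]. A call has 1 to 5 rows; each row shifts and turns the commanded pose from where the row before left it, along the tool's axes as they then stand; what a row does not reach is not made up. A row lasts 1/10 s, in which the tool goes at most 50 mm and 8.59 degrees, less where a joint would pass 70% of its speed; a pose out of reach is approached as far as the arm can. A call is refused whole if a number of a shift passes 0.05 or a number of a turn 8.59, either way. A call with a gripper value outside its range is refused whole. "claw" is the closure in counts, from 0 (fully open) to 255 (shut), set as the call begins (left out, the last holds). The fingers move at their own pace and stop on an object; the grip force is fixed at half the most. Time passes only in rows, so rows that do not move let the fingers close. It gives the time, the measured TCP pose, the force and the opening at its end, in the units of the state.
- bot.get_obs(): the state, without advancing time (a new reading comes with each control period).
- vision.capture(name): name is "scene" or "top"; returns a dict with "img" (400x640x3 uint8, red, green, blue), "camera_matrix" (3x3 intrinsics, pixels), "world_to_cam" (4x4, takes a point from world to camera coordinates). Camera axes: x right, y down, z forward; pixel columns grow to the right and rows downward; lengths in mm; the calibration is good to about 2 mm. A picture is of the moment at which its call begins. There is no depth.
- job.close_job(): hands the job in, once; it reports no verdict.
Trained networks look in a picture, given as the dict that the camera call returned (one of the last four; its "shot" number tells which), for a name from the list of things; names that differ only in an ending like _2 or _b are one class to them, and where a whole thing is asked for, a point or a joint stands for the part that bears it (a point fixed in the world has none). Each returns a list of dicts, best first, with "confidence" (0 to 1); they miss things now and then, are a little off and sometimes report something else, mostly with a low value. They report only what shows in the picture. A call takes as long as a camera call.
- vision.find_in(picture, name): "xyz" ([x, y, z] in mm, in the coordinates of the camera as it stood for that picture, good to about 4 mm: the middle of the surface that is visible of it).
- vision.regions_of(picture, name): "mask" (400x640 bool, what is visible of it).
The state is a dict: "time": time; "joint_positions": joint angles; "dq": joint speeds; "tau": joint torques, N m; "tool_pos": TCP position; "tcp_rot": TCP orientation; "contact_force": force on the tool from outside, world axes, zero at the start; "moment": the same for the moment, N m; "grip_width": finger opening in mm.
Only numpy, scipy, OpenCV 4.12 (cv2) and the standard library are available. Lean on these libraries where they do the work, as an engineer would, in place of code of your own. Each camera call takes 0.05 s, during which the arm holds its last target. There are 200 camera calls.

### The job

Swing the hinged lamp arm round until its lamp hangs over the cream ceramic valve base, then lock it there: drop the loose retaining pin through the hole in the arm and on into the matching hole in the index plate beneath it, fully home with its collar down on the arm. Let go, and leave the valves, the shield can, the mug and the screwdriver where they are.

Things in the scene. Friction and masses are not known exactly. Their poses are not given: they have to be found in the camera images.
- stand: fixed upright stand of the lamp arm: round flange 130 mm across, column 60 mm across; origin on the ledge on the hinge axis, z up. On the column lies the aluminium index plate, 150 x 200 mm, 15 mm thick, upper face 105 mm above the ledge, clamped at an angle that is not reported; 70 mm of free room under it
- plate_axis (a point): point on the hinge axis level with the index plate's upper face. The plate's one hole (17 mm across, right through) is 85 mm from this axis, where the arm's hole comes when the lamp is over the valve base or up to 20 mm to either side: see or feel for it. Until the holes meet, a pin put through the arm stands on the plate, collar 27 mm above the arm
- lamp_arm (a joint): angle of the steel lamp arm about the stand's vertical axis (rad), anticlockwise from above; at 0 it points along the stand's +x. Range -2.3 to 0.25, stays where left (stiff hinge, 0.12 N m). Bar 15 mm thick, top 123 mm above the ledge, 20 mm wide, 210 mm long, with a pad 44 mm wide and 50 mm long round the hole; a nut on the axis stands 16 mm above the arm's top
- pad_hole (a point): centre of the upper mouth of the through hole in the arm, 85 mm from the hinge axis, 16.5 mm across, at the arm's top face; x along the arm outward, z up
- stub_grip (a point): middle of the upright black round grip stub on the arm, 18 mm across, standing 36 mm above the arm's top face, 138 mm from the hinge axis (this point is 18 mm above the arm's top face)
- lamp (a point): lowest point of the frosted bulb hanging from the arm's end, 210 mm from the hinge axis, 54 mm above the ledge; its shade is 88 mm across and the lamp's top is level with the arm
- valve_base: cream ceramic valve base fixed to the ledge, round, 68 mm across, 28 mm high, eight contact holes in its top; origin at the centre of its underside
- pin: loose steel retaining pin, 95 mm long, upright: shaft 14 mm across and 45 mm long with a tapered nose (9 mm across at the tip), then a collar 27 mm across from 45 to 51 mm, then a round handle 20 mm across from 51 to 95 mm; origin at the centre of the tip, z along the pin towards the handle. It starts in the hole of the pin block with its collar on the block
- pin_block: fixed dark steel block 64 x 64 x 50 mm high with a 17 mm vertical hole in the middle that stores the pin; origin at the centre of its underside
- valve_a: loose smoked glass valve standing upright, 52 mm across, 135 mm high, origin under its centre; fragile bystander
- valve_b: loose smoked glass valve standing upright, 52 mm across, 150 mm high, origin under its centre; fragile bystander
- shield_can: loose aluminium valve shield can standing upright, 60 mm across, 82 mm high, origin under its centre; bystander
- mug: loose white mug, 80 mm across, 92 mm high, origin under its centre; bystander
- screwdriver: loose screwdriver lying on the ledge, origin under its middle; bystander

How it is judged (in metres and radians):
At the end, for the whole second after the job is handed in: Lamp within 35 mm (horizontally) of the valve base; pin upright (0.12 rad) in the arm's hole (tip within 6 mm of its axis), tip over 40 mm below the arm's top face, so through into the index plate, collar within 5 mm of the arm; pin and arm at rest (horizontal distance between lamp and valve_base below 0.035 m and z of pin in the frame of pad_hole below -0.04 m and horizontal distance between pin and pad_hole below 0.006 m and angle between pin's own z axis and vertical below 0.12 rad and linear speed of pin below 0.02 m/s and not (velocity of joint lamp_arm above 0.03 rad/s) and not (velocity of joint lamp_arm below -0.03 rad/s)); the robot touches nothing.
It fails at once if a tall smoked glass valve is shifted by more than 30 mm or knocked over (distance of valve_a from where it was at the start of the episode above 0.03 m or angle between valve_a's own z axis and vertical above 0.5 rad).
It fails at once if the other tall smoked glass valve is shifted by more than 30 mm or knocked over (distance of valve_b from where it was at the start of the episode above 0.03 m or angle between valve_b's own z axis and vertical above 0.5 rad).
It fails at once if the aluminium shield can is shifted by more than 30 mm or knocked over (distance of shield_can from where it was at the start of the episode above 0.03 m or angle between shield_can's own z axis and vertical above 0.5 rad).
It fails at once if the mug is shifted by more than 30 mm or knocked over (distance of mug from where it was at the start of the episode above 0.03 m or angle between mug's own z axis and vertical above 0.5 rad).
It fails at once if the screwdriver is shifted by more than 30 mm or knocked over (distance of screwdriver from where it was at the start of the episode above 0.03 m).
It also fails if it takes over 67 s, if anything falls off the work surface, if the arm or the gripper's body presses on something with over 40 N, if the wrist force passes 120 N, or if a joint passes its speed limit or range.

## Working session

There is one attempt and no reset: what is moved stays moved. The work goes in short steps, Python scripts to look and compute and a tool call to move; the robot and the scene stay as the last step left them, time stands still between calls to the robot, and variables do not carry over. Pictures are saved under pics/ and viewed, about 8 in all and at most 12, crops included, and the job is handed in when it is done.

Besides the shell and the picture viewer there is one more tool, called by a JSON object that holds its "api" and its "payload". arm_command: Moves the arm, as the interface text tells. Its arguments: {"type":"object","properties":{"deltas":{"type":"array","items":{"type":"array","items":{"type":"number"}}},"claw":{"type":"number"}},"required":["deltas"]}

```bash
mkdir -p pics; cat > h.py <<'E'
import numpy as np, cv2
from plant import bot, vision, job
def w(c,p):
    T=np.linalg.inv(c["world_to_cam"]); return (T@np.append(p,1))[:3]
def proj(c,P):
    q=c["world_to_cam"]@np.append(P,1); q=c["camera_matrix"]@q[:3]; return q[:2]/q[2]
def ray(c,px,z):
    "world point on plane z seen at pixel px"
    T=np.linalg.inv(c["world_to_cam"]); d=T[:3,:3]@np.linalg.inv(c["camera_matrix"])@np.array([px[0],px[1],1.]); o=T[:3,3]
    return o+d*(z-o[2])/d[2]
def cap(n,f=None):
    c=vision.capture(n)
    if f: cv2.imwrite(f"pics/{f}.png",c["img"][:,:,::-1])
    return c
E
python3 - <<'E'
from h import *
o=bot.get_obs(); print({k:np.round(v,3) for k,v in o.items()})
s=cap("scene","s1"); t=cap("top","t1")
for n in ["stand","lamp_arm","pad_hole","stub_grip","lamp","valve_base","pin","pin_block","valve_a","shield_can","mug","screwdriver"]:
  for c,m in ((s,"s"),(t,"t")):
    print(n,m,[(np.round(w(c,d["xyz"])).tolist(),round(d["confidence"],2)) for d in vision.find_in(c,n)[:3]])
a=cv2.imread("pics/s1.png");b=cv2.imread("pics/t1.png")
for c in (s,t): print(np.round(np.linalg.inv(c["world_to_cam"])[:3,3]), c["camera_matrix"][0,0])
E
```

```text
{'time': np.float64(0.0), 'joint_positions': array([ 0.969,  0.343,  1.525, -0.   ,  1.275, -0.146]), 'dq': array([-0.001, -0.   , -0.   , -0.   , -0.   , -0.001]), 'tau': array([ 1.0000e-03, -4.3124e+01, -2.4422e+01,  7.2000e-02,  5.6000e-02,
       -0.0000e+00]), 'tool_pos': array([230.83 , 471.082, 234.047]), 'tcp_rot': array([-1.572,  0.   , -0.456]), 'contact_force': array([-0.499,  0.19 , -0.405]), 'moment': array([-0.033, -0.002, -0.03 ]), 'grip_width': np.float64(91.824)}
stand s [([649.0, 37.0, 112.0], 0.85)]
stand t [([618.0, 47.0, 122.0], 0.97), ([423.0, -524.0, 48.0], 0.29)]
lamp_arm s [([678.0, 29.0, 127.0], 0.85)]
lamp_arm t [([638.0, 49.0, 128.0], 0.59), ([433.0, 501.0, 19.0], 0.28)]
pad_hole s [([682.0, 32.0, 125.0], 0.87)]
pad_hole t [([637.0, 47.0, 124.0], 0.79), ([522.0, 328.0, 84.0], 0.59)]
stub_grip s [([683.0, 35.0, 122.0], 0.75)]
stub_grip t [([637.0, 47.0, 123.0], 0.88)]
lamp s [([684.0, 33.0, 127.0], 0.58)]
lamp t [([636.0, 45.0, 123.0], 0.92)]
valve_base s [([520.0, -136.0, 28.0], 0.64), ([539.0, 317.0, 42.0], 0.38)]
valve_base t [([504.0, -127.0, 26.0], 0.57)]
pin s [([530.0, 323.0, 80.0], 0.46), ([685.0, 34.0, 125.0], 0.35)]
pin t [([520.0, 331.0, 83.0], 0.62)]
pin_block s [([540.0, 317.0, 43.0], 0.72)]
pin_block t [([519.0, 323.0, 52.0], 0.88), ([695.0, -318.0, 106.0], 0.57)]
valve_a s [([717.0, -335.0, 111.0], 0.83), ([710.0, 348.0, 90.0], 0.62), ([442.0, 496.0, 22.0], 0.57)]
valve_a t [([692.0, 351.0, 124.0], 0.93), ([693.0, -316.0, 108.0], 0.75)]
shield_can s [([540.0, -374.0, 53.0], 0.63), ([717.0, -337.0, 112.0], 0.45), ([538.0, 318.0, 40.0], 0.31)]
shield_can t []
mug s [([453.0, -515.0, 60.0], 0.82), ([527.0, 325.0, 79.0], 0.21)]
mug t []
screwdriver s [([444.0, 500.0, 23.0], 0.68)]
screwdriver t [([431.0, 501.0, 20.0], 0.57)]
[1446. -487.  967.] 413.6081602638223
[ 362.  -17. 1398.] 428.1989245539311
```

View pics/s1.png

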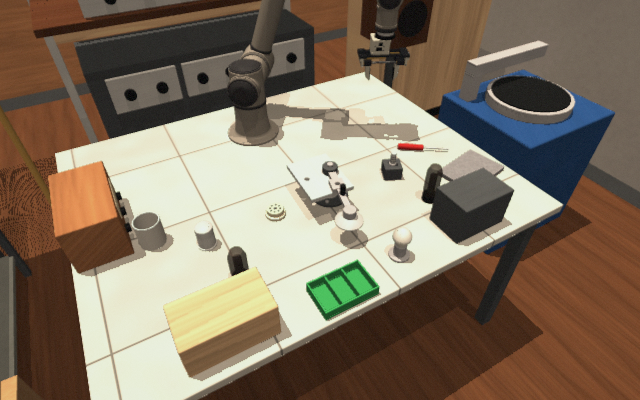

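View pics/t1.png

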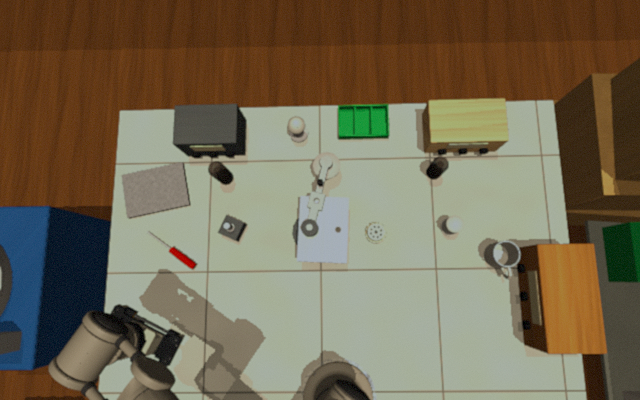

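The top view shows the hinge nut near (310,228), the lamp near (326,165), the plate hole near (338,230) and the valve base near (375,232). So the arm has to swing clockwise by about 90°. I'll take a closer crop next.

```bash
python3 - <<'E'
from h import *
t=cap("top")
im=t["img"][:,:,::-1]
a=cv2.resize(im[145:270,285:395],None,fx=4.5,fy=4.5,interpolation=cv2.INTER_CUBIC)
b=cv2.resize(im[205:250,210:255],None,fx=5,fy=5,interpolation=cv2.INTER_CUBIC)
c=np.zeros((max(a.shape[0],b.shape[0]),a.shape[1]+b.shape[1],3),np.uint8);c[:a.shape[0],:a.shape[1]]=a;c[:b.shape[0],a.shape[1]:]=b
cv2.imwrite("pics/z1.png",c); print(a.shape)
for n,p,z in [("nut",(310,228),139),("hole",(315,200),123),("stub",(320,183),159),("lamp",(326,165),123),("phole",(338,230),105),("vb",(375,232),28),("pin",(229,226),95)]:
  print(n,np.round(ray(t,p,z),1))
E
```

```text
(562, 495, 3)
nut [507.3  72.8 139. ]
hole [594.2  58.4 123. ]
stub [638.6  41.1 159. ]
lamp [702.9  23.8 123. ]
phole [503.9  -9.8 105. ]
vb [ 504.2 -127.5   28. ]
pin [522.4 326.1  95. ]
```

View pics/z1.png

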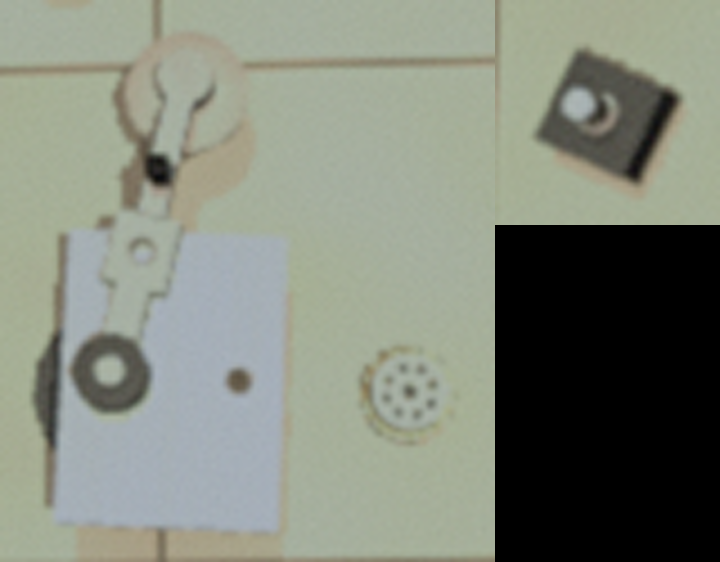

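The crop shows the nut at (111,373), the arm hole at (142,250), the stub top at (157,165), the plate hole at (239,380), the valve base at (410,392) and the pin's handle top at (577,104).

```bash
python3 - <<'E'
from h import *
t=cap("top")
f=lambda u,v:((u+.5)/4.5-.5+285,(v+.5)/4.5-.5+145)
R={}
for n,p,z in [("nut",f(111,373),139),("hole",f(142,250),123),("stub",f(157,165),159),("phole",f(239,380),105),("vb",f(410,392),28),("pin",(226.,225.4),95)]:
  R[n]=ray(t,p,z)[:2]; print(n,np.round(R[n],1), np.round(np.hypot(*R[n])))
for n in ["hole","stub","phole","vb"]:
  d=R[n]-R["nut"]; print(n,round(np.hypot(*d),1),round(np.arctan2(d[1],d[0]),3))
print(np.round(bot.get_obs()["tcp_rot"],3))
from scipy.spatial.transform import Rotation as Ro
print(Ro.from_euler("xyz",bot.get_obs()["tcp_rot"]).as_matrix().round(3))
E
```

```text
nut [508.9  74.9] 514.0
hole [593.6  54.8] 596.0
stub [643.9  42.5] 645.0
phole [506.8  -9. ] 507.0
vb [ 505.  -129.9] 521.0
pin [524.4 335.4] 622.0
hole 87.1 -0.233
stub 138.8 -0.235
phole 83.9 -1.595
vb 204.8 -1.589
[-1.571 -0.    -0.456]
[[ 0.898  0.     0.44 ]
 [-0.44   0.     0.898]
 [ 0.    -1.     0.   ]]
```

The geometry agrees with the given sizes: radii come out at 87, 139, 84 and 205 mm. The arm is at -0.23 rad and has to reach about -1.595. I'll grip the stub with the jaws tangential and swing it along the arc.

{"api": "arm_command", "payload": {"deltas": [[0.0466,0,-0.0169,0],[0.0466,0,-0.0169,0],[0.0466,0,-0.0169,0],[0.0466,0,-0.0169,0],[0.0466,0,-0.0169,0]], "claw": 60}}

```text
time: 1.9
tool_pos: [404.2, 291.5, 235.0]
tcp_rot: [-1.57, -0.0, -0.456]
contact_force: [0.7, 0.3, -0.4]
grip_width: 70.5
```

{"api": "arm_command", "payload": {"deltas": [[0.0466,0,-0.0169,0],[0.0466,0,-0.0169,0],[0.0466,0,-0.0169,0],[0.0466,0,-0.0169,0],[0.0466,0,-0.0169,0]]}}

```text
time: 2.4
tool_pos: [576.3, 112.8, 234.8]
tcp_rot: [-1.57, -0.0, -0.456]
contact_force: [0.9, 0.4, -0.4]
grip_width: 70.3
```

{"api": "arm_command", "payload": {"deltas": [[0.0466,0,-0.0169,0],[0.0466,0,-0.0169,0],[0,0,0,-6.35],[0,0,0,-6.35],[0,0,0,0]]}}

```text
time: 2.9
tool_pos: [644.1, 42.7, 234.2]
tcp_rot: [-1.571, 0.001, -0.234]
contact_force: [-0.3, 0.0, 0.2]
grip_width: 70.6
```

```bash
cat >> h.py <<'E'
from scipy.spatial.transform import Rotation as Ro
def togo(target, yaw_z=None):
    o=bot.get_obs(); M=Ro.from_euler("xyz",o["tcp_rot"]).as_matrix(); p=o["tool_pos"]
    print("t",round(float(o["time"]),2),"pos",p.round(1),"zang",round(np.arctan2(M[1,2],M[0,2]),3),"F",o["contact_force"].round(1),"w",round(float(o["grip_width"]),1),"q",o["joint_positions"].round(2))
    if target is not None: print("tool delta mm",(M.T@(np.array(target)-p)).round(1))
    return o
E
python3 -c "
from h import *
togo([643.9,42.5,137])"
```

```text
t 2.9 pos [644.1  42.7 234.2] zang 1.337 F [-0.3  0.   0.2] w 70.6 q [-0.05  0.57  1.16  0.    1.42 -1.39]
tool delta mm [-0.  97.2 -0.2]
```

{"api": "arm_command", "payload": {"deltas": [[0,0.03,0,0],[0,0.03,0,0],[0,0.02,0,0],[0,0.01,0,0],[0,0.007,0,0]]}}

```text
time: 3.4
tool_pos: [643.8, 43.5, 137.3]
tcp_rot: [-1.571, 0.0, -0.235]
contact_force: [0.2, -1.0, 0.1]
grip_width: 70.1
```

{"api": "arm_command", "payload": {"deltas": [[0,0,0,0],[0,0,0,0],[0,0,0,0],[0,0,0,0],[0,0,0,0]], "claw": 255}}

```text
time: 3.9
tool_pos: [644.1, 43.2, 138.3]
tcp_rot: [-1.571, -0.001, -0.234]
contact_force: [0.0, -0.0, -0.8]
grip_width: 35.0
```

```bash
python3 -c "
from h import *
togo([643.9,42.5,137])
r=138
import numpy as np
n=18; d=1.36/n
print(np.degrees(d), 2*r*np.sin(d/2), 'tool z',-r*np.sin(d),'x',-r*(1-np.cos(d)))"
```

```text
t 3.9 pos [644.1  43.2 138.3] zang 1.337 F [ 0.  -0.  -0.8] w 35.0 q [-0.05  0.64  1.3   0.    1.2  -1.39]
tool delta mm [-0.1  1.3 -0.7]
4.329014452099553 10.424186755843325 tool z -10.416749146702502 x -0.3937089475387612
```

{"api": "arm_command", "payload": {"deltas": [[0,0,0,0],[0,0,0,0],[0,0,0,0],[0,0,0,0],[0,0,0,0]]}}

```text
time: 4.4
tool_pos: [644.0, 43.1, 137.8]
tcp_rot: [-1.571, -0.0, -0.234]
contact_force: [0.1, -1.1, 1.4]
grip_width: 17.0
```

{"api": "arm_command", "payload": {"deltas": [[-0.0004,0,-0.0104,4.33],[-0.0004,0,-0.0104,4.33],[-0.0004,0,-0.0104,4.33],[0,0,0,0],[0,0,0,0]]}}

```text
time: 4.9
tool_pos: [633.2, 14.0, 137.8]
tcp_rot: [-1.571, 0.0, -0.459]
contact_force: [-2.0, -0.3, 2.0]
grip_width: 17.4
```

```bash
python3 -c "
from h import *
togo(None)"
```

```text
t 4.9 pos [633.2  14.  137.8] zang 1.112 F [-2.  -0.3  2. ] w 17.4 q [-0.1   0.62  1.34  0.    1.18 -1.21]
```

The stub is gripped at 17 mm and the arm is swinging with low force. I'll do the remaining 15 steps.

{"api": "arm_command", "payload": {"deltas": [[-0.0004,0,-0.0104,4.33],[-0.0004,0,-0.0104,4.33],[-0.0004,0,-0.0104,4.33],[-0.0004,0,-0.0104,4.33],[-0.0004,0,-0.0104,4.33]]}}

```text
time: 5.4
tool_pos: [602.1, -26.6, 137.8]
tcp_rot: [-1.57, 0.0, -0.839]
contact_force: [-1.2, 2.0, 1.5]
grip_width: 17.3
```

{"api": "arm_command", "payload": {"deltas": [[-0.0004,0,-0.0104,4.33],[-0.0004,0,-0.0104,4.33],[-0.0004,0,-0.0104,4.33],[-0.0004,0,-0.0104,4.33],[-0.0004,0,-0.0104,4.33]]}}

```text
time: 5.9
tool_pos: [557.8, -53.1, 137.8]
tcp_rot: [-1.57, 0.001, -1.217]
contact_force: [1.0, 2.8, 1.4]
grip_width: 17.1
```

{"api": "arm_command", "payload": {"deltas": [[-0.0004,0,-0.0104,4.33],[-0.0004,0,-0.0104,4.33],[-0.0004,0,-0.0104,4.33],[-0.0004,0,-0.0104,4.33],[-0.0004,0,-0.0104,4.33]]}}

```text
time: 6.4
tool_pos: [506.9, -61.4, 137.8]
tcp_rot: [-1.57, 0.001, -1.595]
contact_force: [1.5, 5.5, 0.5]
grip_width: 17.2
```

{"api": "arm_command", "payload": {"deltas": [[0,0,0,0],[0,0,0,0]]}}

```text
time: 6.6
tool_pos: [507.0, -61.4, 137.8]
tcp_rot: [-1.571, 0.002, -1.591]
contact_force: [-0.0, 5.5, 1.3]
grip_width: 16.9
```

```bash
python3 - <<'E'
from h import *
o=togo(None)
p=o["tool_pos"]-[508.9,74.9,0]; print(np.hypot(*p[:2]),np.arctan2(p[1],p[0]))
E
```

```text
t 6.6 pos [507.  -61.4 137.8] zang -0.02 F [-0.   5.5  1.3] w 16.9 q [-0.27  0.42  1.7   0.    1.02 -0.25]
136.28101664874706 -1.585061246875355
```

{"api": "arm_command", "payload": {"deltas": [[0,0,0,0],[0,0,0,0],[0,0,0,0],[0,-0.03,0,0],[0,-0.05,0,0]], "claw": 60}}

```text
time: 7.1
tool_pos: [505.0, -62.3, 215.8]
tcp_rot: [-1.578, 0.002, -1.594]
contact_force: [1.8, 0.5, -0.1]
grip_width: 53.0
```

{"api": "arm_command", "payload": {"deltas": [[-0.048,-0.015,0,0],[-0.048,0,0,0],[-0.048,0,0,0],[-0.048,0,0,0],[-0.048,0,0,0]]}}

```text
time: 7.6
tool_pos: [512.4, 178.9, 232.8]
tcp_rot: [-1.57, -0.0, -1.594]
contact_force: [1.4, -0.3, -0.4]
grip_width: 70.2
```

{"api": "arm_command", "payload": {"deltas": [[-0.048,0,0,0],[-0.048,0,0,0],[-0.048,0,0,0],[0,0,0,0],[0,0,0,0]]}}

```text
time: 8.1
tool_pos: [515.5, 321.9, 232.0]
tcp_rot: [-1.571, -0.001, -1.592]
contact_force: [0.9, -1.5, -0.3]
grip_width: 70.4
```

```bash
python3 - <<'E'
from h import *
togo([524.4,335.4,74])
t=cap("top","t2"); im=t["img"][:,:,::-1]
cv2.imwrite("pics/z2.png",cv2.resize(im[190:270,290:400],None,fx=7,fy=7,interpolation=cv2.INTER_CUBIC))
s=cap("scene","s2"); im=s["img"][:,:,::-1]
u=proj(s,[524.4,335.4,80]).astype(int);print(u)
cv2.imwrite("pics/z3.png",cv2.resize(im[u[1]-30:u[1]+30,u[0]-40:u[0]+40],None,fx=8,fy=8,interpolation=cv2.INTER_CUBIC))
for c in (t,s): print([(np.round(w(c,d["xyz"])).tolist(),round(d["confidence"],2)) for d in vision.find_in(c,"pin")[:2]])
E
```

```text
t 8.1 pos [515.5 321.9 232. ] zang -0.021 F [ 0.9 -1.5 -0.3] w 70.4 q [ 0.43  0.5   1.29 -0.    1.36  0.45]
tool delta mm [-13.8 158.    8.7]
[393 157]
[([523.0, 330.0, 85.0], 0.46), ([506.0, -73.0, 123.0], 0.16)]
[]
```

View pics/z2.png

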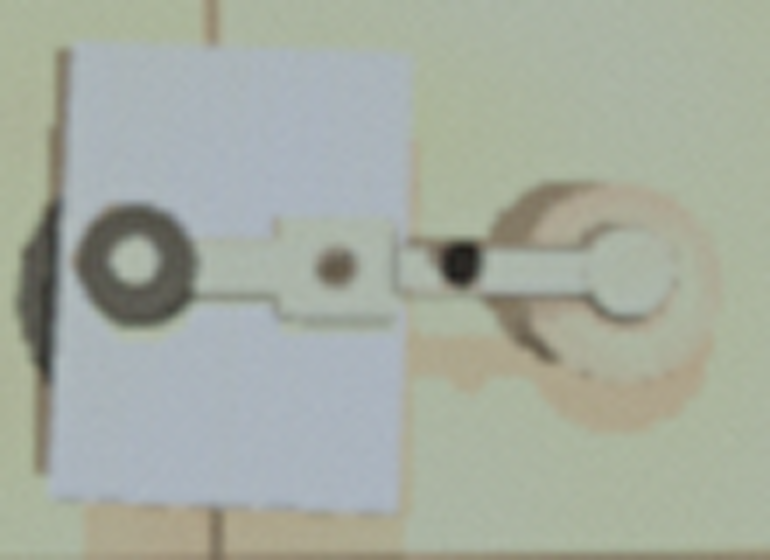

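View pics/z3.png

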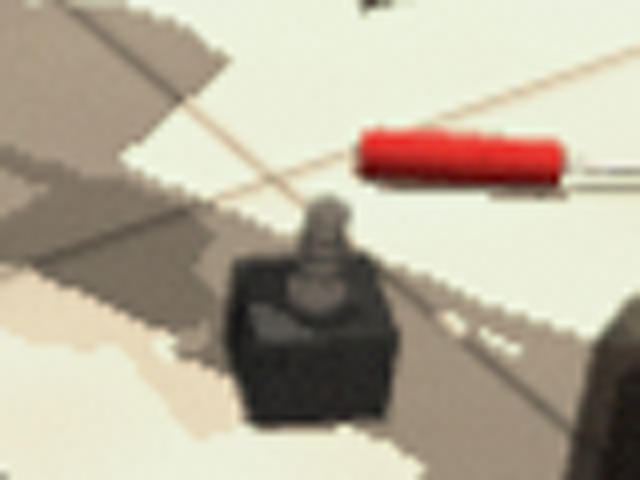

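The arm's hole at (337,267) now shows the brown plate hole right through it, so the two are close to aligned. The pin stands in its block.

```bash
python3 - <<'E'
from h import *
t=cap("top"); s=cap("scene")
f=lambda u,v:((u+.5)/7-.5+290,(v+.5)/7-.5+190)
print("hole",ray(t,f(337,267),123).round(1),"stub",ray(t,f(462,263),159).round(1),"nut",ray(t,f(135,262),139).round(1))
print("phole@105",ray(t,f(337,267),105).round(1))
for p,z in (((393.9,153),97),((393.2,162.5),54)): print("pin scene",ray(s,p,z).round(1))
print("pin top", ray(t,(226,225.4),95).round(1), ray(t,(226,225.4),100).round(1))
E
```

```text
hole [508.8  -9.1 123. ] stub [505.6 -61.2 159. ] nut [510.4  76.2 139. ]
phole@105 [510.9  -9.  105. ]
pin scene [522.4 334.3  97. ]
pin scene [523.  336.8  54. ]
pin top [524.4 335.4  95. ] [523.8 334.1 100. ]
```

{"api": "arm_command", "payload": {"deltas": [[-0.0128,0.02,0.0077,0],[0,0.048,0,0],[0,0.045,0,0],[0,0.03,0,0],[0,0.015,0,0]]}}

```text
time: 8.9
tool_pos: [522.4, 332.1, 71.4]
tcp_rot: [-1.575, -0.002, -1.596]
contact_force: [-0.3, -0.1, 0.9]
grip_width: 70.4
```

{"api": "arm_command", "payload": {"deltas": [[0,0,0,0],[0,0,0,0],[0,0,0,0],[0,0,0,0],[0,0,0,0]], "claw": 255}}

```text
time: 9.4
tool_pos: [524.1, 334.0, 75.7]
tcp_rot: [-1.569, 0.001, -1.594]
contact_force: [0.0, 0.3, -0.1]
grip_width: 34.6
```

{"api": "arm_command", "payload": {"deltas": [[0,0,0,0],[0,0,0,0],[0,0,0,0],[0,0,0,0],[0,0,0,0]]}}

```text
time: 9.9
tool_pos: [523.8, 333.9, 74.9]
tcp_rot: [-1.57, 0.0, -1.594]
contact_force: [-0.2, -0.1, 3.1]
grip_width: 19.0
```

```bash
python3 - <<'E'
from h import *
togo([523.5,334.5,74])
E
```

```text
t 9.9 pos [523.8 333.9  74.9] zang -0.024 F [-0.2 -0.1  3.1] w 19.0 q [0.44 0.67 1.44 0.   1.03 0.47]
tool delta mm [-0.6  0.9 -0.4]
```

{"api": "arm_command", "payload": {"deltas": [[0,-0.02,0,0],[0,-0.04,0,0],[0,-0.045,0,0],[0,-0.04,0,0],[0,-0.02,0,0]]}}

```text
time: 10.4
tool_pos: [524.5, 334.2, 243.5]
tcp_rot: [-1.566, 0.002, -1.594]
contact_force: [0.4, 0.3, -0.9]
grip_width: 19.3
```

{"api": "arm_command", "payload": {"deltas": [[0.03,0,0,0],[0.045,0,0,0],[0.045,0,0,0],[0.045,0,0,0],[0.045,0,0,0]]}}

```text
time: 10.9
tool_pos: [518.0, 122.2, 239.2]
tcp_rot: [-1.572, -0.0, -1.594]
contact_force: [1.0, -0.5, -1.2]
grip_width: 19.4
```

{"api": "arm_command", "payload": {"deltas": [[0.045,0,-0.002,0],[0.045,0,-0.002,0],[0.03,0,-0.002,0],[0.0132,0,-0.0016,0],[0,0.018,0,0]]}}

```text
time: 11.4
tool_pos: [509.0, -10.9, 223.1]
tcp_rot: [-1.567, -0.001, -1.597]
contact_force: [1.4, 0.2, -1.9]
grip_width: 19.6
```

{"api": "arm_command", "payload": {"deltas": [[0,0.01,0,0],[0,0,0,0],[0,0,0,0]]}}

```text
time: 11.7
tool_pos: [508.0, -8.4, 211.6]
tcp_rot: [-1.571, 0.0, -1.593]
contact_force: [-0.2, 0.3, -1.8]
grip_width: 19.6
```

```bash
python3 - <<'E'
from h import *
o=togo([508,-9,148])
s=cap("scene","s3"); im=s["img"][:,:,::-1]
p=o["tool_pos"]
u=proj(s,[508,-9,150]).astype(int)
im=cv2.resize(im[u[1]-35:u[1]+35,u[0]-45:u[0]+45],None,fx=8,fy=8,interpolation=cv2.INTER_CUBIC)
cv2.imwrite("pics/z4.png",im); print("crop origin",u-[45,35])
g=lambda P:((proj(s,P)-(u-[45,35])+.5)*8-.5).round()
for h in (0,45,51,75): print(h,g(p+[0,0,h-70]))
print("hole",g([508,-9,123]))
E
```

```text
t 11.7 pos [508.   -8.4 211.6] zang -0.022 F [-0.2  0.3 -1.8] w 19.6 q [-0.17  0.33  1.61  0.    1.2  -0.15]
tool delta mm [ 0.6 63.6  0. ]
crop origin [262 133]
0 [365. 303.]
45 [363. 213.]
51 [362. 200.]
75 [361. 150.]
hole [365. 339.]
```

View pics/z4.png

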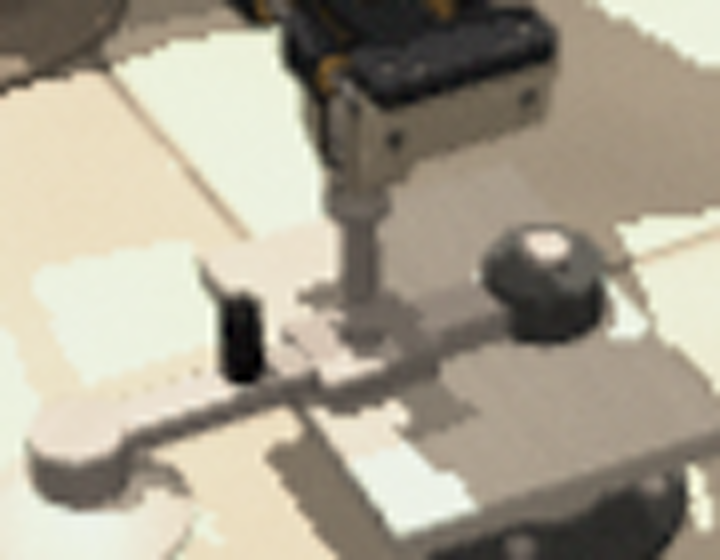

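The pin hangs upright with its tip at about (360,300), roughly 1 mm toward -y of the predicted point. I'll shift it 1 mm and lower gently.

{"api": "arm_command", "payload": {"deltas": [[-0.001,0.01,0,0],[0,0.008,0,0],[0,0.004,0,0],[0,0.003,0,0],[0,0,0,0]]}}

```text
time: 12.25
tool_pos: [507.8, -8.1, 186.1]
tcp_rot: [-1.572, 0.0, -1.594]
contact_force: [-0.2, -0.4, -1.5]
grip_width: 19.3
```

{"api": "arm_command", "payload": {"deltas": [[0,0.003,0,0],[0,0.003,0,0],[0,0,0,0]]}}

```text
time: 12.55
tool_pos: [507.8, -8.2, 180.3]
tcp_rot: [-1.571, 0.0, -1.595]
contact_force: [0.3, -0.2, -1.2]
grip_width: 19.3
```

The tip is about 13 mm inside the arm's hole with no contact force. I'll carry on toward the plate.

{"api": "arm_command", "payload": {"deltas": [[0,0.003,0,0],[0,0.003,0,0],[0,0,0,0]]}}

```text
time: 12.85
tool_pos: [507.7, -8.1, 174.1]
tcp_rot: [-1.572, 0.0, -1.594]
contact_force: [1.2, -0.4, -1.0]
grip_width: 19.0
```

{"api": "arm_command", "payload": {"deltas": [[0,0.002,0,0],[0,0.002,0,0],[0,0,0,0]]}}

```text
time: 13.15
tool_pos: [507.8, -8.1, 170.3]
tcp_rot: [-1.571, 0.0, -1.594]
contact_force: [0.6, -0.8, -1.6]
grip_width: 19.3
```

The tip is past the plate's face at 105 with no force, so it has entered the plate's hole.

{"api": "arm_command", "payload": {"deltas": [[0,0.004,0,0],[0,0.004,0,0],[0,0.004,0,0],[0,0.003,0,0],[0,0,0,0]]}}

```text
time: 13.65
tool_pos: [507.7, -8.1, 155.0]
tcp_rot: [-1.572, 0.0, -1.594]
contact_force: [-1.6, -0.7, -1.8]
grip_width: 19.2
```

{"api": "arm_command", "payload": {"deltas": [[0,0.002,0,0],[0,0.002,0,0],[0,0.001,0,0],[0,0,0,0]]}}

```text
time: 14.05
tool_pos: [507.8, -8.2, 150.4]
tcp_rot: [-1.571, 0.0, -1.594]
contact_force: [-1.0, 0.3, -2.5]
grip_width: 19.4
```

{"api": "arm_command", "payload": {"deltas": [[0,0.001,0,0],[0,0.001,0,0],[0,0.001,0,0],[0,0,0,0]]}}

```text
time: 14.45
tool_pos: [507.9, -8.2, 147.9]
tcp_rot: [-1.571, -0.0, -1.594]
contact_force: [-3.2, -0.9, 2.7]
grip_width: 19.7
```

The vertical force went from -2.5 to +2.7 N, so the collar is down on the arm. I'll release and back off.

{"api": "arm_command", "payload": {"deltas": [[0,0,0,0],[0,0,0,0],[0,0,0,0],[0,0,0,0],[0,0,0,0]], "claw": 60}}

```text
time: 14.95
tool_pos: [508.2, -8.1, 147.6]
tcp_rot: [-1.57, 0.0, -1.594]
contact_force: [-0.3, 0.5, 1.1]
grip_width: 54.9
```

{"api": "arm_command", "payload": {"deltas": [[0,-0.02,0,0],[0,-0.04,0,0],[0,-0.04,0,0],[-0.045,0,0,0],[-0.045,0,0,0]]}}

```text
time: 15.45
tool_pos: [511.0, 81.9, 249.2]
tcp_rot: [-1.567, 0.0, -1.598]
contact_force: [0.9, -0.1, 0.2]
grip_width: 70.2
```

{"api": "arm_command", "payload": {"deltas": [[-0.045,0,0,0],[-0.045,0,0,0],[-0.045,0,0,0],[0,0,0,0],[0,0,0,0]]}}

```text
time: 15.95
tool_pos: [513.0, 217.5, 247.3]
tcp_rot: [-1.571, -0.0, -1.592]
contact_force: [0.1, -0.8, -0.2]
grip_width: 69.9
```

```bash
python3 - <<'E'
from h import *
togo(None)
s=cap("scene","s4"); im=s["img"][:,:,::-1]
u=proj(s,[508,-9,130]).astype(int)
a=cv2.resize(im[u[1]-35:u[1]+35,u[0]-45:u[0]+45],None,fx=6,fy=6,interpolation=cv2.INTER_CUBIC)
t=cap("top","t4"); b=cv2.resize(t["img"][190:270,290:400,::-1],None,fx=2.3,fy=5.25)
b=cv2.resize(t["img"][200:260,325:365,::-1],None,fx=6,fy=7,interpolation=cv2.INTER_CUBIC)
cv2.imwrite("pics/z5.png",np.hstack([a,b]))
g=lambda P:((proj(s,P)-(u-[45,35])+.5)*6-.5).round()
for z in (123,129,173): print(z,g([508,-9,z]))
E
```

```text
t 15.95 pos [513.  217.5 247.3] zang -0.021 F [ 0.1 -0.8 -0.2] w 69.9 q [ 0.26  0.39  1.41 -0.    1.34  0.28]
123 [274. 224.]
129 [274. 216.]
173 [272. 150.]
```

View pics/z5.png

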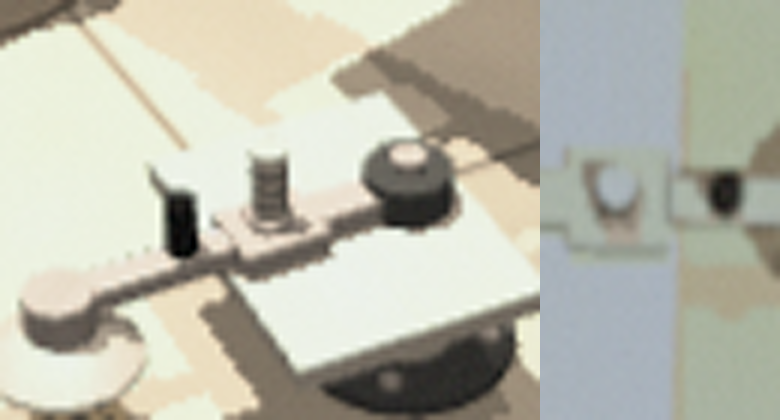

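The collar sits on the arm and the pin is upright. Its handle top is at y≈150, where a seated pin should be, and the gripper is clear. I'm handing it in.

```bash
python3 -c "
from h import *
print(job.close_job())"
```

```text
the job is handed in; nothing more can be done
None
```

The lamp arm is now over the valve base and locked there by the retaining pin. I handed the job in at about 16 s of the 67 s allowed, and no verdict was reported.

- **Arm:** I gripped the stub and swung the arm from about -0.23 to -1.59 rad. By calculation the lamp is about 5 mm from the valve base centre (limit 35 mm).
- **Pin:** I took it from its block and lowered it through the arm's hole into the plate's hole with almost no contact force. I stopped when the force turned to +2.7 N, which showed the collar was down, then released it and backed off.
- **Last checks:** The final picture showed the pin upright, its collar on the pad and its handle top at the height expected for a seated pin. The gripper was clear.
- **Disagreements:** A radial pull of about 5.5 N at the end of the swing suggests my hinge position was 1–2 mm off. The pin also hung about 1 mm off the predicted line, so I shifted it 1 mm before lowering.
- **Not re-measured:** I did not measure the valves, shield can, mug or screwdriver again. Every move stayed clear of them.

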